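# Lock the hitch pin with its spring cotter

### The arm

A 6-joint arm with a two-finger parallel gripper is mounted at the origin on the work surface. World frame = base frame: x ahead of the robot, y to its left, z up, the work surface at z = 0. Lengths are in m, angles in rad, forces in N, time in s.
With the tool pointing down it reaches from about 0.375 to 0.975 m from the base axis. Payload 3.8 kg.
Tool frame: the origin (TCP) lies where the fingers leave the gripper's body, on its centre line; the fingertips stand 64 mm ahead of it and the grasp point (between the pads) lies 45 mm ahead of it; z points along the fingers, y is the direction in which the jaws open and shut (so a half turn about z gives the same grasp; the last joint's range is limited). The gripper opens to 88 mm and grips with 3 to 60 N. Pads are 18 mm wide; open, the fingers measure 123 mm over their backs; the gripper's body (75 mm by 187 mm) begins 45 mm behind the grasp point.
Start: joints at [1.085, 0.264, 1.604, -0, 1.274, -0.037], TCP at [0.293, 0.608, 0.303] pointing down, gripper open.
Joint ranges: [-2.63, 2.63], [-0.94, 2.18], [0.31, 2.57], [-1.31, 4.45], [0, 2.66], [-2.55, 2.55]. Speed limits (rad/s): [2.57, 2.57, 3.14, 3.14, 3.14, 3.14].

### API

Orientations are given as a unit quaternion [w, x, y, z].
In Python, from bench import env gives the robot as it stands.
- The arm moves only by the tool carry_out, never from a script. Its argument "motion" is a list of rows, each a list of 4 numbers: the shift along the tool's x, y, z as a fraction of full scale, then the turn about the tool's z as a fraction of full scale. In form: [[dx, dy, dz, yaw], ...]. A call has 1 to 8 rows; each row is the pose to reach, as a shift and turn from the pose commanded when the call began, along the tool's axes at that moment; what a row does not reach only later rows make up. Full scale, the value 1, is 0.2 m for a shift and pi/2 rad for a turn. A row lasts 1/12 s, in which the tool goes at most 41.7 mm and 7.16 degrees, less where a joint would pass 70% of its speed; a pose out of reach is approached as far as the arm can. A call with a number of a shift or a turn outside -1 to 1 is refused whole. A call with a gripper value outside its range is refused whole. "gripper" is the opening in per cent of the stroke, from 0 (shut) to 100 (fully open), set as the call begins (left out, the last holds). The fingers move at their own pace and stop on an object; the grip force is fixed at half the most. Time passes only in rows, so rows that repeat a pose let the fingers close. It gives the time, the measured TCP pose, the force and the opening at its end, in the units of the state.
- env.get_obs(): the state, without advancing time (a new reading comes with each control period).
- env.get_image(name): name is "side" or "top"; returns (picture, depth): 384x512x3 uint8, red, green, blue; 384x512 float32, m along the optical axis (not along the pixel's ray), 0 where there is no reading.
- env.camera_info(name): a dict with "fx", "fy", "cx", "cy" (pixels), "world_from_camera" (4x4, takes a point from camera to world coordinates). Camera axes: x right, y down, z forward; pixel columns grow to the right and rows downward; lengths in m; the calibration is good to about 2 mm. A picture is of the moment at which its call begins. camera_info takes no time and is no camera call.
- env.job_done(): hands the job in, once; it reports no verdict.
Trained networks look in the newest picture that a camera, given by its name, has taken for a name from the list of things; names that differ only in an ending like _2 or _b are one class to them, and where a whole thing is asked for, a point or a joint stands for the part that bears it (a point fixed in the world has none). Each returns a list of dicts, best first, with "confidence" (0 to 1); they miss things now and then, are a little off and sometimes report something else, mostly with a low value. They report only what shows in the picture. A call takes as long as a camera call. They do not tell look-alikes from the thing itself.
- env.recognise(camera, label): "box" ([left, top, width, height] in pixels, round what is visible of it).
The state is a dict: "time": time; "qpos": joint angles; "joint_vel": joint speeds; "joint_efforts": joint torques, N m; "tcp_pos": TCP position; "tcp_rot": TCP orientation; "wrist_force": force on the tool from outside, world axes, zero at the start; "wrist_torque": the same for the moment, N m; "grip_width": finger opening in m.
Only numpy, scipy, OpenCV 4.12 (cv2) and the standard library are available. Lean on these libraries where they do the work, as an engineer would, in place of code of your own. Each camera call takes 0.05 s, during which the arm holds its last target. There are 200 camera calls.

### The job

Lock the hitch pin in the drawbar bracket: take the larger of the two spring cotters out of the wooden rack, and push its straight leg down through the cross hole near the pin's free end until the bow snaps round the side of the pin and the handle sits on the pin. Let go of it, and leave the smaller cotter in the rack.

Things in the scene. Friction and masses are not known exactly. Their poses are not given: they have to be found in the camera images.
- cotter_handle (a point): Centre of the LARGER spring cotter's handle (plain steel, 0.12 kg); it stands upright in the rack, handle up. Handle: flat rounded-rectangular wire coil, 30 mm along its x, 18 thick along y, 56 tall along z; pinch it from above across the 18 mm. Underside 28 mm below this point. Straight leg's line 6 mm to -x; springy bow on the +x side; both in the x-z plane.
- cotter_tip (a point): Tip of the larger cotter's straight leg, same axes as cotter_handle, 94 mm below it and 6 mm to its -x. The leg is 6 mm wire (last 12 mm: 4 mm thick), 66 mm long below the handle's underside. The bow, 6 mm wire, reaches 25 mm to +x of the leg's line and 45 mm below the handle.
- cotter_bow (a joint): Spread of the larger cotter's bow in rad: 0 when relaxed, 0.1 to 0.2 while it rides over the pin, back near 0 once it has snapped round it. Pushing it over takes about 5 to 15 N.
- pin_hole (a point): Upper mouth centre of the cross hole in the fixed steel hitch pin, 90 mm above the table. Pin: 30 mm diameter, level along this y; free end 30 mm to -y, bracket cheek from 60 mm to +y, 8 mm above the pin. Hole straight down: 14 mm (x) by 16 mm (y). Cotter's x goes along this x, either way round, leg on the hole's line. Home: handle centre 28 mm above, tip 66 mm below this point.
- rack: Fixed wooden rack, 200 x 53 x 80 mm; origin at the centre of its underside, slot 9 mm wide along its x axis, top at z = 80 mm. Both cotters hang in the slot by the undersides of their handles, in line along x, 90 mm apart, in either order.
- small_handle (a point): Centre of the handle of the SMALLER spring cotter (same form, rigid, too small for the pin): 20 x 12 x 32 mm, 16 mm above the rack's top. Stays in the rack.
Things that resemble listed ones, but are neither listed nor needed, are in the scene too. What is shaped like the part that bears cotter_handle but green is not meant.

How it is judged:
By the outcome, as a careful person would: the job done as asked, in the order asked, and still so for the second after the job is handed in, with the robot touching nothing.
It also fails if it takes over 40 s, if anything falls off the work surface, if the arm or the gripper's body presses on something with over 40 N, if the wrist force passes 120 N, or if a joint passes its speed limit or range.

## Working session

There is one attempt and no reset: what is moved stays moved. The work goes in short steps, Python scripts to look and compute and a tool call to move; the robot and the scene stay as the last step left them, time stands still between calls to the robot, and variables do not carry over. Pictures are saved under pics/ and viewed, on a budget of 10 in all, crops included, one or two more only if the job needs it, and the job is handed in when it is done.

Besides the shell and the picture viewer there is one more tool, called after ">>>" as name([rows], argument=value, ...), one row to a line, values as JSON. carry_out: Moves the arm, as the interface text tells. Its arguments: {"type":"object","properties":{"motion":{"type":"array","items":{"type":"array","items":{"type":"number","minimum":-1,"maximum":1}}},"gripper":{"type":"number"}},"required":["motion"]}

```bash
mkdir -p pics; python3 - <<'E'
from bench import env
import cv2,numpy as np
for c in ("side","top"):
    im,d=env.get_image(c); np.savez(f"{c}0.npz",im=im,d=d)
    cv2.imwrite(f"pics/{c}0.png",cv2.resize(im[:,:,::-1],(800,600),interpolation=cv2.INTER_CUBIC))
    print(c,env.camera_info(c))
    for l in ("cotter_handle","pin_hole","rack","small_handle"):
        print(l,[(np.round(r["box"],0).tolist(),round(r["confidence"],2)) for r in env.recognise(c,l)[:4]])
print(env.get_obs())
E
```

```text
side {'fx': 354.2495041492518, 'fy': 354.2495041492518, 'cx': 253.38763036625846, 'cy': 197.8096343679301, 'world_from_camera': array([[ 0.99727686, -0.04668075,  0.05709446,  0.50325418],
       [-0.07249189, -0.76280484,  0.64255248, -0.54358664],
       [ 0.0135571 , -0.64494161, -0.76411159,  0.59863405],
       [ 0.        ,  0.        ,  0.        ,  1.        ]])}
cotter_handle [([241.0, 222.0, 16.0, 27.0], 0.75), ([242.0, 196.0, 14.0, 28.0], 0.75), ([288.0, 344.0, 23.0, 39.0], 0.68)]
pin_hole [([242.0, 77.0, 90.0, 54.0], 0.79)]
rack [([212.0, 226.0, 122.0, 78.0], 0.6)]
small_handle [([292.0, 248.0, 13.0, 11.0], 0.57)]
top {'fx': 375.93643622634363, 'fy': 375.93643622634363, 'cx': 254.53354033402965, 'cy': 191.30761094984538, 'world_from_camera': array([[-0.02872002, -0.98405533,  0.17552856,  0.36056841],
       [-0.99883299,  0.03507392,  0.03320355, -0.13536164],
       [-0.0388306 , -0.17437011, -0.98391425,  1.01393764],
       [ 0.        ,  0.        ,  0.        ,  1.        ]])}
cotter_handle [([346.0, 160.0, 45.0, 16.0], 0.82), ([242.0, 188.0, 22.0, 13.0], 0.8), ([94.0, 114.0, 80.0, 81.0], 0.24)]
pin_hole [([96.0, 114.0, 77.0, 81.0], 0.67)]
rack [([281.0, 139.0, 44.0, 82.0], 0.59)]
small_handle [([308.0, 154.0, 6.0, 6.0], 0.58)]
{'time': 0.5, 'qpos': array([ 1.08509372e+00,  2.63921690e-01,  1.60401003e+00, -9.99081008e-06,
        1.27375849e+00, -3.68700158e-02]), 'joint_vel': array([ 0.0001548 ,  0.00029864, -0.00034418,  0.00024772, -0.00182019,
       -0.00026435]), 'joint_efforts': array([-1.86993861e-04, -5.01426744e+01, -3.56801534e+01,  7.28927040e-02,
        1.99454790e-02, -6.36074515e-05]), 'tcp_pos': array([0.29286647, 0.60812951, 0.30268567]), 'tcp_rot': array([-7.98642648e-06,  2.22535908e-01,  9.74924493e-01, -4.83577080e-05]), 'wrist_force': array([ 0.27399556,  0.8258551 , -0.26115396]), 'wrist_torque': array([0.02326542, 0.02710934, 0.04389736]), 'grip_width': 0.0880531052104039}
```

View pics/side0.png

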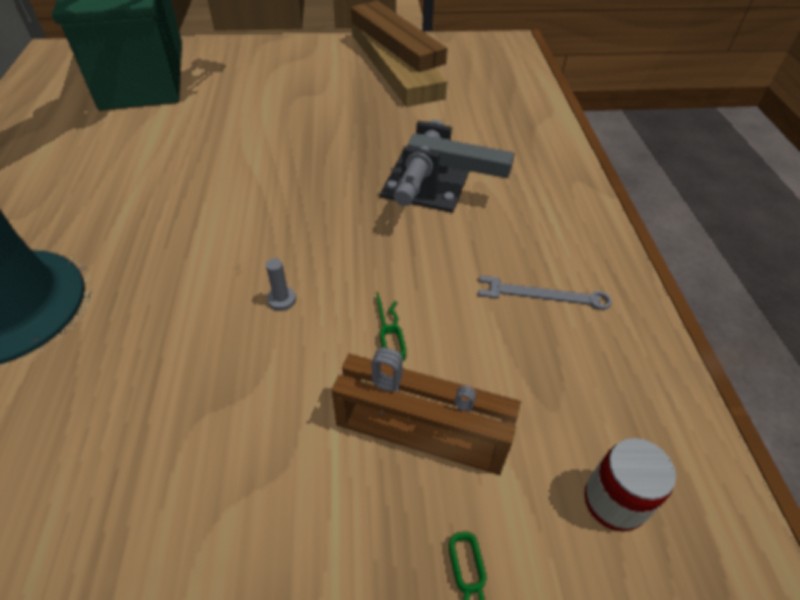

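View pics/top0.png

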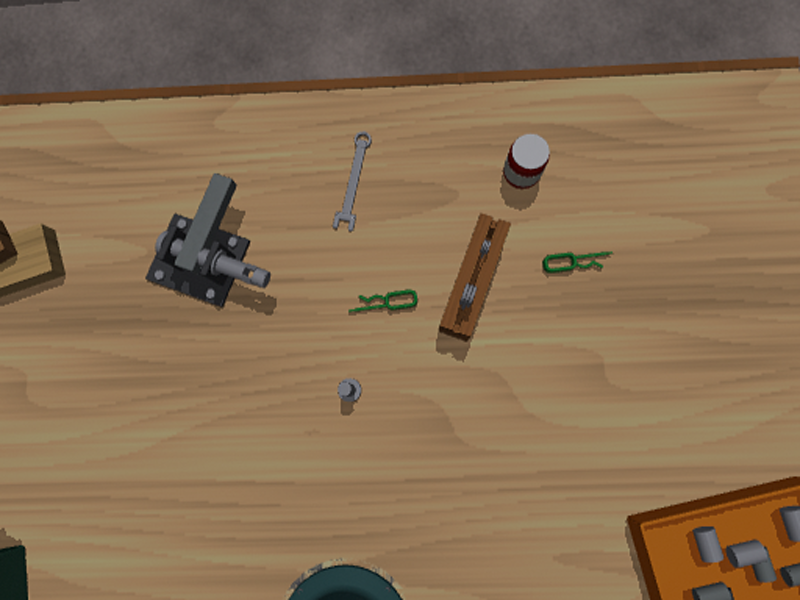

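```bash
cat > h.py <<'E'
import numpy as np,cv2
from bench import env
def cloud(c,d):
    i=env.camera_info(c); v,u=np.indices(d.shape)
    P=np.stack([(u-i["cx"])/i["fx"]*d,(v-i["cy"])/i["fy"]*d,d],-1)
    T=i["world_from_camera"]; W=P@T[:3,:3].T+T[:3,3]; W[d==0]=np.nan
    return W
def proj(c,p):
    i=env.camera_info(c); T=np.linalg.inv(i["world_from_camera"]); q=T[:3,:3]@np.asarray(p)+T[:3,3]
    return np.array([q[0]/q[2]*i["fx"]+i["cx"],q[1]/q[2]*i["fy"]+i["cy"]])
def ray(c,u,v,z):
    i=env.camera_info(c); T=i["world_from_camera"]; r=T[:3,:3]@[(u-i["cx"])/i["fx"],(v-i["cy"])/i["fy"],1]
    return T[:3,3]+r*(z-T[2,3])/r[2]
E
python3 - <<'E'
from h import *
out=[]
for c,rb,pb in (("side",(205,220,135,85),(235,70,100,70)),("top",(275,130,55,95),(90,105,90,100))):
    z=np.load(c+"0.npz"); im,d=z["im"],z["d"]; W=cloud(c,d)
    def sub(b,lo,hi):
        l,t,w,h=b; S=W[t:t+h,l:l+w]; m=(S[...,2]>lo)&(S[...,2]<hi); return S[m]
    t=sub(rb,.075,.084)[:,:2].astype(np.float32); print(c,"racktop",len(t),cv2.minAreaRect(t))
    s=sub(rb,.088,.15); print("above",np.round(s[:,:],3).tolist()[:60],)
    p=sub(pb,.072,.11); np.save(c+"_pin.npy",p); print("pin n",len(p))
    l,t_,w,h=rb; out.append(cv2.resize(im[t_-10:t_+h+5,l-10:l+w+10,::-1],None,fx=4 if c=="side" else 3,fy=4 if c=="side" else 3,interpolation=cv2.INTER_CUBIC))
    l,t_,w,h=pb; out.append(cv2.resize(im[t_:t_+h,l:l+w,::-1],None,fx=4 if c=="side" else 3,fy=4 if c=="side" else 3,interpolation=cv2.INTER_CUBIC))
    # height map of pin region
    S=W[t_:t_+h,l:l+w]
C=np.zeros((800,1100,3),np.uint8);y=x=0
pos=[(0,0),(420,0),(0,640),(310,640)]
for o,(yy,xx) in zip(out,pos):
    h,w=o.shape[:2];h=min(h,800-yy);w=min(w,1100-xx);C[yy:yy+h,xx:xx+w]=o[:h,:w]
cv2.imwrite("pics/c1.png",cv2.resize(C,(800,582),interpolation=cv2.INTER_AREA))
E
```

```text
side racktop 2667 ((0.5644961595535278, -0.2309044897556305), (0.05479378625750542, 0.19995203614234924), 67.76721954345703)
above [[0.517, -0.204, 0.136], [0.519, -0.204, 0.135], [0.521, -0.205, 0.136], [0.522, -0.204, 0.135], [0.516, -0.205, 0.134], [0.517, -0.206, 0.136], [0.519, -0.207, 0.136], [0.52, -0.207, 0.136], [0.522, -0.207, 0.136], [0.524, -0.208, 0.137], [0.525, -0.207, 0.137], [0.527, -0.207, 0.136], [0.528, -0.208, 0.137], [0.514, -0.205, 0.132], [0.516, -0.207, 0.134], [0.517, -0.208, 0.135], [0.519, -0.208, 0.136], [0.52, -0.208, 0.135], [0.522, -0.208, 0.135], [0.524, -0.21, 0.137], [0.525, -0.211, 0.138], [0.527, -0.209, 0.136], [0.528, -0.209, 0.136], [0.53, -0.209, 0.136], [0.532, -0.21, 0.137], [0.533, -0.209, 0.135], [0.512, -0.204, 0.128], [0.514, -0.206, 0.13], [0.515, -0.21, 0.135], [0.517, -0.211, 0.136], [0.519, -0.211, 0.136], [0.52, -0.21, 0.135], [0.522, -0.211, 0.136], [0.524, -0.21, 0.135], [0.525, -0.21, 0.135], [0.527, -0.21, 0.134], [0.528, -0.211, 0.136], [0.53, -0.212, 0.137], [0.531, -0.212, 0.136], [0.533, -0.212, 0.136], [0.535, -0.212, 0.136
[... 1325 characters left out ...]
 [0.598, -0.24, 0.102], [0.597, -0.242, 0.106], [0.597, -0.245, 0.103], [0.596, -0.247, 0.107], [0.596, -0.249, 0.106], [0.598, -0.238, 0.092], [0.597, -0.241, 0.093], [0.596, -0.243, 0.098], [0.596, -0.245, 0.099], [0.594, -0.247, 0.107], [0.595, -0.243, 0.092], [0.594, -0.248, 0.096], [0.54, -0.213, 0.127], [0.537, -0.21, 0.133], [0.536, -0.212, 0.133], [0.537, -0.215, 0.128], [0.537, -0.217, 0.13], [0.537, -0.22, 0.127], [0.534, -0.209, 0.136], [0.533, -0.212, 0.136], [0.535, -0.215, 0.129], [0.534, -0.217, 0.132], [0.534, -0.219, 0.13], [0.534, -0.222, 0.129], [0.534, -0.224, 0.13], [0.531, -0.207, 0.135], [0.531, -0.209, 0.136], [0.531, -0.212, 0.135], [0.531, -0.214, 0.134]]
pin n 1869
```

View pics/c1.png

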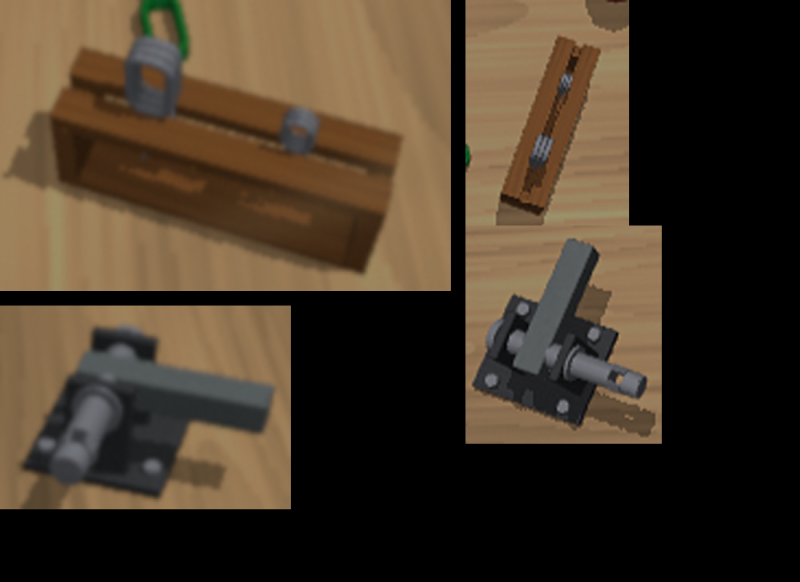

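```bash
python3 - <<'E'
from h import *
a=np.radians(-22.15); ux=np.array([np.cos(a),np.sin(a)]); uy=np.array([-ux[1],ux[0]]); rc=np.array([.565,-.2306])
for c,rb,pb in (("side",(205,190,135,115),(235,70,100,70)),("top",(275,130,55,95),(90,105,90,100))):
    z=np.load(c+"0.npz"); im,d=z["im"],z["d"]; W=cloud(c,d)
    l,t,w,h=rb; S=W[t:t+h,l:l+w].reshape(-1,3); S=S[(S[:,2]>.09)&(S[:,2]<.15)]
    q=(S[:,:2]-rc)@np.c_[ux,uy]
    for lo,hi in ((-.08,.0),(.0,.09)):
        k=(q[:,0]>lo)&(q[:,0]<hi); print(c,k.sum(),"x",np.percentile(q[k,0],[1,50,99]).round(4),"y",np.percentile(q[k,1],[1,50,99]).round(4),"zmax",np.percentile(S[k,2],[98]).round(3))
    # pin: points near free end
    l,t,w,h=pb; S=W[t:t+h,l:l+w].reshape(-1,3); uvr=np.array([(u,v) for v in range(t,t+h) for u in range(l,l+w)])
    guess=ray("top",158.5,175,.09)
    k=(np.linalg.norm(S[:,:2]-guess[:2],axis=1)<.05)&(S[:,2]>.078)&(S[:,2]<.1)
    Q=S[k]; m=Q.mean(0); U,s,V=np.linalg.svd(Q[:,:2]-m[:2]); ax=V[0]; 
    if ax[1]>0: ax=-ax
    t_=(Q[:,:2]-guess[:2])@ax; print("guess",guess,"pin",k.sum(),m.round(4),"ax",ax,np.degrees(np.arctan2(*ax[::-1])),"t",np.percentile(t_,[1,99]).round(4),"zmax",np.percentile(Q[:,2],95))
    print(" crest offset",((m[:2]-guess[:2])@[-ax[1],ax[0]]).round(4), "free end", guess[:2]+ax*t_.max())
z=np.load("top0.npz");print(cv2.cvtColor(z["im"],cv2.COLOR_RGB2GRAY)[166:190,146:176])
W=cloud("top",z["d"]);print((W[166:190,146:176,2]*1000).round(0))
E
```

```text
side 317 x [-0.0583 -0.0425 -0.0294] y [-0.0094 -0.0045  0.0072] zmax [0.137]
side 109 x [0.0326 0.0425 0.0519] y [-0.0066 -0.0033  0.0049] zmax [0.113]
guess [0.57620314 0.1388619  0.09      ] pin 284 [0.582  0.1421 0.0866] ax [-0.39496838 -0.91869471] -113.26400230725379 t [-0.0487  0.0292] zmax 0.09121301656176846
 crest offset 0.004 free end [0.56463775 0.11196085]
top 108 x [-0.059  -0.0488 -0.0299] y [-0.0081  0.0004  0.009 ] zmax [0.138]
top 43 x [0.0325 0.0387 0.0512] y [-0.0055  0.0001  0.0058] zmax [0.113]
guess [0.57620314 0.1388619  0.09      ] pin 320 [0.581  0.1477 0.0863] ax [-0.36768876 -0.92994891] -111.5731474811518 t [-0.049   0.0286] zmax 0.09106402191363101
 crest offset 0.0013 free end [0.56548204 0.11174638]
[[104 102  99  96  91  74  62  58  21  74 132 130 127 127 128 128 128 127
  127 128 128 127 127 126 127 127 127 127 127 127]
 [109 108 106 102 101  98  94  88  64 105 124 126 123 124 126 126 125 126
  125 125 125 125 125 125 125 125 125 124 125 126]
 [116 114 112 110 107 104 102 102  95  88  90 109 101 113 123 125 124 126
  125 126 125 126 126 125 125 126 1
[... 4942 characters left out ...]
 2.  2. -1.  3.  1. -0.
  -0. -1.  2. -1. 72. -1. -2.  0. -0.  3.  2.  1.]
 [ 7.  1.  3.  0.  2.  0. -3. -1.  1. -0. -2.  0. -2.  2.  3. -3.  3.  0.
   0.  2.  2.  0. -0.  4.  2. -2.  4. -1. -4. -4.]
 [ 6.  0. -2. -1. -0. -3. -0.  2. -1. -1. -1.  1.  3.  0. -0.  0. -0. -1.
  -0.  1. -2. -1. -2.  2. -1. -1. -1. -0.  1.  1.]
 [-2. -0.  3.  1.  0. -4. -4. -1. -3.  1. -3. -1. -1.  0. -0.  1.  0. -2.
  -2. -1.  1. -2. -2. -2. -2.  0.  1.  1. -0. -2.]
 [ 3. -3. -1. -1.  3.  0. -1. -1. -0.  0. -0. -1.  1. -1.  2. -0.  1. -0.
   2.  1.  2. -0. -3. -1.  0.  0. -3.  1. -1. -2.]
 [-0. -0. -0.  2. -1. -0.  2.  1.  1.  1.  3. -0.  0.  2. -1.  1.  3. -1.
   4. -1. -2.  3.  1.  1.  1.  1. -0. -1. -0.  4.]]
```

```bash
python3 - <<'E'
from h import *
from scipy.optimize import least_squares
g=np.array([.5762,.1389])
C={}
for c in("side","top"):
    W=cloud(c,np.load(c+"0.npz")["d"]).reshape(-1,3)
    a0=np.radians(-112); ax=np.array([np.cos(a0),np.sin(a0)]);n=np.array([-ax[1],ax[0]])
    t=(W[:,:2]-g)@ax; s=(W[:,:2]-g)@n
    C[c]=W[(t>-.042)&(t<.026)&(abs(s)<.022)&(W[:,2]>.065)]
    full=W[(t>-.042)&(t<.05)&(abs(s)<.013)&(W[:,2]>.067)]
    def f(p,Q):
        n=np.array([-np.sin(p[0]),np.cos(p[0])]); return np.hypot((Q[:,:2]-g)@n-p[1],Q[:,2]-p[2])-.015
    r=least_squares(f,[a0,0,.075],args=(C[c],),loss="soft_l1",f_scale=.0015); p=r.x
    ax=np.array([np.cos(p[0]),np.sin(p[0])]);t=(full[:,:2]-g)@ax
    print(c,len(C[c]),np.degrees(p[0]),p[1:],"end t",np.sort(t)[-12:].round(4))
r=least_squares(f,[a0,0,.075],args=(np.vstack(list(C.values())),),loss="soft_l1",f_scale=.0015);p=r.x;print(np.degrees(p[0]),p[1:])
ax=np.array([np.cos(p[0]),np.sin(p[0])]);n=np.array([-ax[1],ax[0]]);c0=g+n*p[1]
# model hole outlines projected, per t-offset
for tt in(-.004,-.002,0,.002,.004):
    h=c0+ax*tt; print(tt,h.round(4),proj("top",[*h,.09]).round(1),[proj("top",[*(h+ax*i*.008+n*j*.007),.09 if j==0 else .0883]).round(1).tolist() for i,j in((1,0),(-1,0),(0,1),(0,-1))], "end px",proj("top",[*(h+ax*.03),.085]).round(1))
z=np.load("side0.npz");u,v=proj("side",[*c0,.09]).round().astype(int);print(u,v);print(cv2.cvtColor(z["im"],cv2.COLOR_RGB2GRAY)[v-9:v+10,u-9:u+10])
E
```

```text
side 243 -112.11053660714585 [0.00179579 0.07536682] end t [0.0291 0.0292 0.0294 0.0294 0.0294 0.0295 0.0295 0.0297 0.0299 0.03
 0.0305 0.0306]
top 293 -111.8797831336212 [0.00242984 0.07470093] end t [0.0284 0.0284 0.0285 0.0286 0.0286 0.0287 0.0287 0.0287 0.0288 0.0288
 0.0291 0.0292]
-112.06568850007604 [0.0021687  0.07498518]
-0.004 [0.5797 0.1418] [157.4 173.7] [[160.2, 174.7], [154.5, 172.7], [158.6, 171.3], [156.5, 176.4]] end px [168.7 178. ]
-0.002 [0.579  0.1399] [158.1 174. ] [[161.0, 175.0], [155.2, 172.9], [159.4, 171.6], [157.2, 176.6]] end px [169.4 178.3]
0 [0.5782 0.1381] [158.8 174.2] [[161.7, 175.3], [155.9, 173.2], [160.1, 171.8], [157.9, 176.9]] end px [170.1 178.6]
0.002 [0.5775 0.1362] [159.5 174.5] [[162.4, 175.5], [156.7, 173.4], [160.8, 172.1], [158.7, 177.2]] end px [170.8 178.8]
0.004 [0.5767 0.1344] [160.2 174.7] [[163.1, 175.8], [157.4, 173.7], [161.5, 172.4], [159.4, 177.4]] end px [171.5 179.1]
261 114
[[ 94  58  37  34  31  27  29  40  54  66  81  95 104 110 112 113 111 108
  105]
 [ 76  47  36  35  33  27  27  37  56  72  88 100 107 112 113 113 110 1
[... 687 characters left out ...]
  77  62  57  58  63  80  93  97  94  87  70
   48]
 [ 90  74  53  57  68  82  94  85  75  69  66  70  84  95  96  93  82  60
   36]
 [105  88  62  64  77  91 101 101  99  96  88  79  85  94  96  93  80  52
   30]
 [ 97  80  63  74  89 101 108 112 113 112 106  95  87  92  95  90  72  43
   26]
 [ 75  64  67  84  98 107 112 115 116 116 113 106  94  89  90  82  61  36
   25]
 [ 56  59  76  93 103 109 113 115 115 115 113 108  98  85  80  73  53  33
   25]
 [ 47  63  83  93  99 103 108 111 113 112 110 105  98  83  72  64  48  30
   25]
 [ 46  64  75  79  80  83  90  97 104 108 107 102  94  81  65  58  42  27
   24]
 [ 48  60  63  64  64  66  69  76  87  96 100  97  90  77  61  49  34  25
   25]]
```

>>> carry_out([
  [-0.7,-0.8,0.0,-0.04],
  [-0.7,-0.8,0.0,-0.04],
  [-0.7,-0.8,0.0,-0.04],
  [-0.7,-0.8,0.0,-0.04],
  [-0.7,-0.8,0.0,-0.04],
  [-0.7,-0.8,0.0,-0.04],
  [-0.7,-0.8,0.0,-0.04],
  [-0.7,-0.8,0.0,-0.04],
], gripper=100)

```text
time: 1.17
tcp_pos: [0.3499, 0.4036, 0.3033]
tcp_rot: [0.0, 0.192, 0.981, 0.001]
wrist_force: [-0.4, -0.2, 0.4]
grip_width: 0.0882
```

>>> carry_out([
  [-0.95,-1,0,0],
  [-0.95,-1,0,0],
  [-0.95,-1,0,0],
  [-0.95,-1,0,0],
  [-0.95,-1,0,0],
  [-0.95,-1,0,0],
  [-0.95,-1,0,0],
  [-0.95,-1,0,0],
])

```text
time: 1.83
tcp_pos: [0.4524, 0.1443, 0.3031]
tcp_rot: [0.001, 0.193, 0.981, -0.0]
wrist_force: [-0.2, -0.0, 0.4]
grip_width: 0.0882
```

>>> carry_out([
  [-1,-1,0,0],
  [-1,-1,0,0],
  [-1,-1,0,0],
  [-1,-1,0,0],
  [-1,-1,0,0],
  [-1,-1,0,0],
  [-1,-1,0,0],
  [-1,-1,0,0],
])

```text
time: 2.5
tcp_pos: [0.5636, -0.1171, 0.3025]
tcp_rot: [0.001, 0.193, 0.981, -0.001]
wrist_force: [0.1, 0.9, 0.6]
grip_width: 0.0881
```

>>> carry_out([
  [0,-0.5,0.15,0],
  [0,-0.5,0.15,0],
  [0,-0.5,0.15,0],
  [0,-0.5,0.15,0],
  [0,-0.5,0.15,0],
  [0,-0.5,0.15,0],
])

```text
time: 3.0
tcp_pos: [0.5239, -0.205, 0.273]
tcp_rot: [0.0, 0.191, 0.982, 0.001]
wrist_force: [0.0, -0.6, -0.3]
grip_width: 0.0886
```

>>> carry_out([
  [-0.02,-0.03,0,0],
  [-0.02,-0.03,0.1,0],
  [-0.02,-0.03,0.2,0],
  [-0.02,-0.03,0.3,0],
  [-0.02,-0.03,0.3,0],
  [-0.02,-0.03,0.3,0],
])

```text
time: 3.5
tcp_pos: [0.5242, -0.2128, 0.2121]
tcp_rot: [-0.001, 0.191, 0.982, 0.0]
wrist_force: [0.8, 0.0, -0.1]
grip_width: 0.0878
```

```bash
python3 - <<'E'
from h import *
out=[]
for c in("side","top"):
    im,d=env.get_image(c);u,v=proj(c,[.524,-.214,.12]).astype(int)
    out.append(cv2.resize(im[max(v-50,0):v+50,max(u-50,0):u+50,::-1],(400,400),interpolation=cv2.INTER_CUBIC))
cv2.imwrite("pics/g1.png",np.hstack(out));o=env.get_obs();print(o["tcp_pos"],o["tcp_rot"])
E
```

```text
[ 0.52530277 -0.21366191  0.21420683] [ 1.05677828e-03  1.91308880e-01  9.81529292e-01 -2.13111618e-04]
```

View pics/g1.png

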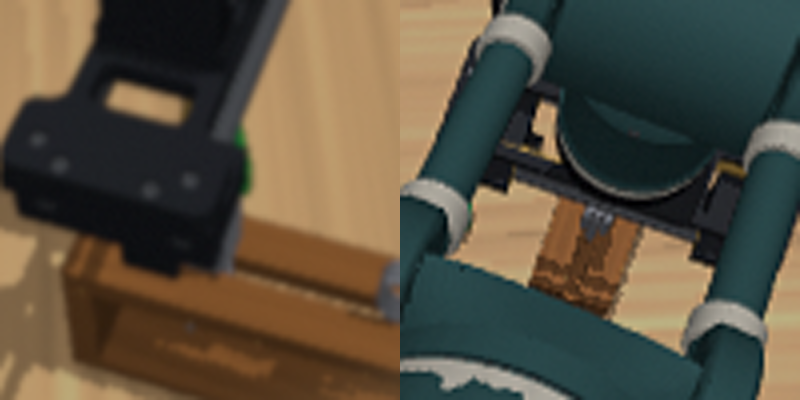

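>>> carry_out([
  [0,0,0.1,0],
  [0,0,0.2,0],
  [0,0,0.27,0],
  [0,0,0.27,0],
  [0,0,0.27,0],
])

```text
time: 4.02
tcp_pos: [0.5246, -0.2139, 0.1596]
tcp_rot: [0.0, 0.192, 0.981, -0.0]
wrist_force: [-0.3, -0.4, 0.7]
grip_width: 0.0882
```

>>> carry_out([
  [0,0,0,0],
  [0,0,0,0],
  [0,0,0,0],
  [0,0,0,0],
  [0,0,0,0],
  [0,0,0,0],
  [0,0,0,0],
  [0,0,0,0],
], gripper=0)

```text
time: 4.68
tcp_pos: [0.5241, -0.2138, 0.1587]
tcp_rot: [-0.0, 0.192, 0.981, 0.0]
wrist_force: [-0.2, -0.2, 0.4]
grip_width: 0.0368
```

>>> carry_out([
  [0,0,0,0],
  [0,0,0,0],
  [0,0,0,0],
  [0,0,0,0],
  [0,0,0,0],
  [0,0,0,0],
], gripper=0)

```text
time: 5.18
tcp_pos: [0.5241, -0.2138, 0.1586]
tcp_rot: [-0.0, 0.192, 0.981, 0.0]
wrist_force: [-0.3, 1.4, 0.3]
grip_width: 0.0176
```

>>> carry_out([
  [0,0,-0.1,0],
  [0,0,-0.2,0],
  [0,0,-0.35,0],
  [0,0,-0.5,0],
  [0,0,-0.65,0],
  [0,0,-0.65,0],
  [0,0,-0.65,0],
  [0,0,-0.65,0],
])

```text
time: 5.85
tcp_pos: [0.5235, -0.2136, 0.2875]
tcp_rot: [-0.001, 0.192, 0.981, 0.0]
wrist_force: [-0.5, 0.0, -2.1]
grip_width: 0.0176
```

```bash
python3 - <<'E'
from h import *
im,d=env.get_image("side");o=env.get_obs();print(o["tcp_pos"],o["tcp_rot"],o["wrist_force"],o["grip_width"])
np.savez("lift.npz",im=im,d=d)
u,v=proj("side",[.524,-.214,.2]).astype(int);t,l=v-40,u-70;print(l,t)
cv2.imwrite("pics/l1.png",cv2.resize(im[t:t+105,l:l+140,::-1],(800,600),interpolation=cv2.INTER_CUBIC))
E
```

```text
[ 0.52311323 -0.21340134  0.28660314] [-1.60874256e-03  1.91808109e-01  9.81431054e-01  3.85048262e-04] [ 0.64421867  0.85007932 -1.96548537] 0.01764134828120532
177 161
```

View pics/l1.png

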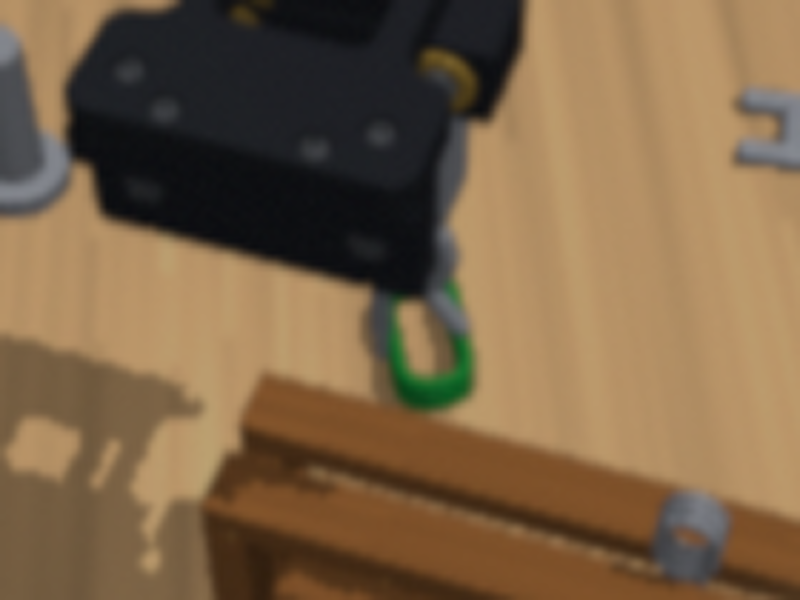

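```bash
python3 - <<'E'
from h import *
a=np.radians(-22.1);ux=np.array([np.cos(a),np.sin(a)]);c=np.array([.5236,-.2138])
f=lambda p:((proj("side",p)-[177,161])/.175).round().tolist()
for s in(1,-1):
    print(s,"leg",[f([*(c-s*.006*ux),z]) for z in(.208,.19,.17,.155,.142)],"bow",f([*(c+s*.019*ux),.163]),f([*(c+s*.019*ux),.18]))
z=np.load("lift.npz");W=cloud("side",z["d"])
for (u,v) in((243,215),(243,218),(242,221),(243,223),(255,213),(257,216),(258,218)): print(u,v,z["im"][v,u],W[v,u].round(3),((W[v,u,:2]-c)@ux).round(4))
E
```

```text
1 leg [[379.0, 202.0], [379.0, 247.0], [380.0, 294.0], [380.0, 328.0], [381.0, 356.0]] bow [468.0, 334.0] [470.0, 295.0]
-1 leg [[424.0, 214.0], [423.0, 259.0], [423.0, 306.0], [422.0, 339.0], [422.0, 367.0]] bow [335.0, 298.0] [333.0, 259.0]
243 215 [65 68 70] [nan nan nan] nan
243 218 [66 68 70] [ 0.517 -0.215  0.161] -0.0055
242 221 [88 76 63] [ 0.516 -0.212  0.149] -0.0083
243 223 [84 75 64] [ 0.517 -0.213  0.145] -0.0064
255 213 [ 93 111 102] [ 0.535 -0.219  0.177] 0.0125
257 216 [113 114 113] [ 0.538 -0.221  0.173] 0.0161
258 218 [116 112 103] [ 0.539 -0.224  0.17 ] 0.0182
```

>>> carry_out([
  [0.19,0.867,0,0],
  [0.19,0.867,0,0],
  [0.19,0.867,0,0],
  [0.19,0.867,0,0],
  [0.19,0.867,0,0],
  [0.19,0.867,0,0],
  [0.19,0.867,0,0],
])

```text
time: 6.48
tcp_pos: [0.5533, -0.0385, 0.2867]
tcp_rot: [-0.002, 0.191, 0.982, -0.001]
wrist_force: [-0.3, -0.3, -1.3]
grip_width: 0.0175
```

>>> carry_out([
  [0.05,0.2,0,0],
  [0.1,0.4,0,0],
  [0.15,0.6,0,0],
  [0.18,0.75,0,0],
  [0.19,0.867,0,0],
  [0.19,0.867,0,0],
  [0.19,0.867,0,0],
  [0.19,0.867,0,0],
])

```text
time: 7.15
tcp_pos: [0.5841, 0.1342, 0.2878]
tcp_rot: [-0.001, 0.192, 0.981, -0.001]
wrist_force: [-0.4, -0.1, -0.8]
grip_width: 0.0176
```

```bash
python3 - <<'E'
from h import *
im,d=env.get_image("side");o=env.get_obs();print(o["tcp_pos"],o["tcp_rot"],o["wrist_force"],o["grip_width"])
np.savez("p1.npz",im=im,d=d)
a=np.radians(-22.1);ux=np.array([np.cos(a),np.sin(a)]);c=o["tcp_pos"][:2]
u,v=proj("side",[.578,.138,.12]).astype(int);l,t=u-50,v-45
f=lambda p:((proj("side",p)-[l,t])*8).round().tolist()
print(l,t,"leg",[f([*(c-.006*ux),z]) for z in(.208,.17,.142)],"hole",f([.5784,.1384,.09]))
cv2.imwrite("pics/p1.png",cv2.resize(im[t:t+75,l:l+100,::-1],(800,600),interpolation=cv2.INTER_CUBIC))
W=cloud("side",d)
for z in np.arange(.145,.2,.006):
    p=[*(c-.006*ux),z];u,v=proj("side",p).round().astype(int)
    print(z.round(3),[(((W[v,u+k,:2]-c)@ux)*1000).round(1) if abs(W[v,u+k,1]-c[1])<.02 else None for k in(-3,-2,-1,0,1,2,3)])
E
```

```text
[0.58407992 0.13405065 0.28798069] [-5.51740002e-04  1.92700229e-01  9.81257297e-01 -6.59073420e-04] [-0.70399011 -0.74445051 -0.72192239] 0.018127450141974696
211 58 leg [[418.0, 83.0], [413.0, 213.0], [409.0, 302.0]] hole [403.0, 451.0]
0.145 [None, None, None, np.float64(-6.3), None, None, None]
0.151 [None, None, None, np.float64(-6.1), None, None, None]
0.157 [None, None, np.float64(-8.6), np.float64(-6.3), np.float64(-3.4), None, None]
0.163 [None, None, np.float64(-8.6), np.float64(-5.9), np.float64(-4.2), None, None]
0.169 [None, np.float64(-9.2), np.float64(-6.7), np.float64(-4.3), None, None, None]
0.175 [None, np.float64(-9.2), np.float64(-6.3), np.float64(-5.1), None, None, None]
0.181 [None, None, np.float64(-6.5), np.float64(-4.2), None, None, None]
0.187 [None, None, np.float64(-7.4), np.float64(-4.5), None, None, None]
0.193 [None, None, np.float64(-6.9), np.float64(-4.6), np.float64(-3.4), None, None]
0.199 [None, None, np.float64(-7.8), np.float64(-5.7), np.float64(-3.5), None, None]
```

View pics/p1.png

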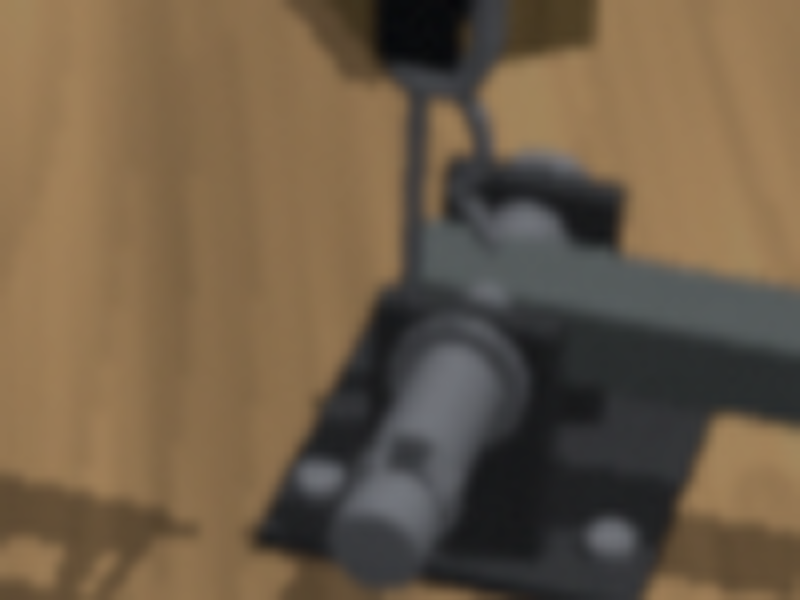

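>>> carry_out([
  [0.004,0.009,0,0],
  [0.004,0.009,0.07,0],
  [0.004,0.009,0.14,0],
  [0.004,0.009,0.2,0],
  [0.004,0.009,0.2,0],
  [0.004,0.009,0.2,0],
])

```text
time: 7.7
tcp_pos: [0.5835, 0.1372, 0.2477]
tcp_rot: [-0.001, 0.192, 0.981, -0.0]
wrist_force: [0.3, -0.5, 0.1]
grip_width: 0.0179
```

```bash
python3 - <<'E'
from h import *
im,d=env.get_image("side");o=env.get_obs();print(o["tcp_pos"],o["tcp_rot"],o["wrist_force"],o["grip_width"])
a=np.radians(-22.1);ux=np.array([np.cos(a),np.sin(a)]);uy=np.array([-ux[1],ux[0]]);c=o["tcp_pos"][:2]
l,t=211,58
f=lambda p:((proj("side",p)-[l,t])*8).round().tolist()
tip=[*(c-.006*ux),o["tcp_pos"][2]-.1446]
print("tip",tip,f(tip),"hole",f([.5784,.1384,.09]))
cv2.imwrite("pics/p2.png",cv2.resize(im[t:t+75,l:l+100,::-1],(800,600),interpolation=cv2.INTER_CUBIC))
W=cloud("side",d);h=np.array([.5784,.1384]);S=W[t:t+75,l:l+100].reshape(-1,3)
q=(S[:,:2]-h)@np.c_[ux,uy];k=(abs(q)<.012).all(1)&(S[:,2]>.105)&(S[:,2]<.155)
print(k.sum(),np.median(q[k],0),q[k].std(0))
E
```

```text
[0.58418372 0.1375158  0.24872157] [-1.58691474e-04  1.92162213e-01  9.81363161e-01 -7.40772732e-05] [-0.25441095  0.02398028 -1.52565019] 0.018189032803180908
tip [np.float64(0.578624552929124), np.float64(0.13977314933915416), np.float64(0.10412156789992583)] [404.0, 408.0] hole [403.0, 451.0]
44 [-0.00060386 -0.00241198] [0.00375903 0.00113728]
```

View pics/p2.png

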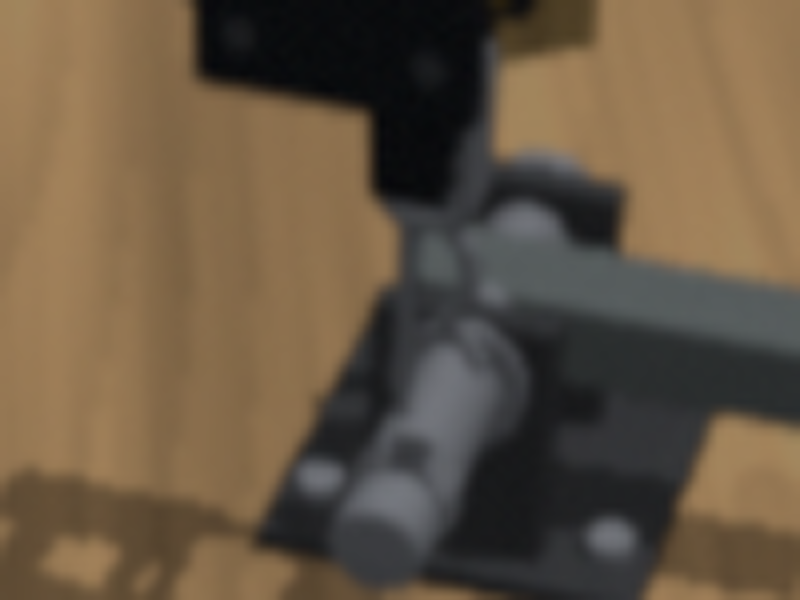

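>>> carry_out([
  [0,0,0.03,0],
  [0,0,0.06,0],
  [0,0,0.09,0],
  [0,0,0.12,0],
  [0,0,0.12,0],
  [0,0,0.12,0],
])

```text
time: 8.25
tcp_pos: [0.5837, 0.138, 0.2238]
tcp_rot: [-0.001, 0.192, 0.981, -0.0]
wrist_force: [-0.4, -0.8, -1.6]
grip_width: 0.0179
```

>>> carry_out([
  [0,-0.007,0.03,0],
  [0,-0.007,0.06,0],
  [0,-0.007,0.09,0],
  [0,-0.007,0.11,0],
  [0,-0.007,0.11,0],
])

```text
time: 8.67
tcp_pos: [0.5828, 0.1365, 0.2011]
tcp_rot: [-0.001, 0.192, 0.981, -0.0]
wrist_force: [0.0, 0.5, -1.2]
grip_width: 0.018
```

>>> carry_out([
  [0,0,0.02,0],
  [0,0,0.04,0],
  [0,0,0.06,0],
  [0,0,0.08,0],
  [0,0,0.08,0],
])

```text
time: 9.08
tcp_pos: [0.5859, 0.1366, 0.1878]
tcp_rot: [0.003, 0.192, 0.981, 0.001]
wrist_force: [5.1, -1.9, 0.2]
grip_width: 0.0181
```

>>> carry_out([
  [0,0,0.02,0],
  [0,0,0.04,0],
  [0,0,0.06,0],
  [0,0,0.06,0],
])

```text
time: 9.42
tcp_pos: [0.5838, 0.1367, 0.1733]
tcp_rot: [0.0, 0.192, 0.981, 0.0]
wrist_force: [6.2, 0.5, -7.2]
grip_width: 0.0179
```

>>> carry_out([
  [0,0,0.015,0],
  [0,0,0.03,0],
  [0,0,0.03,0],
  [0,0,0.03,0],
])

```text
time: 9.75
tcp_pos: [0.5835, 0.1367, 0.1685]
tcp_rot: [-0.0, 0.192, 0.981, -0.0]
wrist_force: [2.3, -1.7, 0.2]
grip_width: 0.0176
```

>>> carry_out([
  [0,0,0.005,0],
  [0,0,0.01,0],
  [0,0,0.01,0],
])

```text
time: 10.0
tcp_pos: [0.5837, 0.1367, 0.1681]
tcp_rot: [-0.0, 0.192, 0.981, -0.0]
wrist_force: [-0.8, -2.2, 8.4]
grip_width: 0.0175
```

>>> carry_out([
  [0,0,0,0],
  [0,0,0,0],
  [0,0,0,0],
  [0,0,0,0],
  [0,0,0,0],
  [0,0,0,0],
], gripper=55)

```text
time: 10.5
tcp_pos: [0.5833, 0.1368, 0.1662]
tcp_rot: [-0.001, 0.192, 0.981, -0.0]
wrist_force: [-0.3, -0.6, 0.1]
grip_width: 0.0484
```

>>> carry_out([
  [0,0,-0.1,0],
  [0,0,-0.25,0],
  [0,0,-0.4,0],
  [0,0,-0.6,0],
  [0,0,-0.6,0],
  [0,0,-0.6,0],
])

```text
time: 11.0
tcp_pos: [0.5854, 0.1371, 0.2904]
tcp_rot: [0.003, 0.192, 0.981, 0.001]
wrist_force: [-0.1, 0.1, -0.6]
grip_width: 0.0484
```

>>> carry_out([
  [0.7,-0.7,-0.1,0],
  [0.7,-0.7,-0.1,0],
  [0.7,-0.7,-0.1,0],
  [0.7,-0.7,-0.1,0],
  [0.7,-0.7,-0.1,0],
  [0.7,-0.7,-0.1,0],
  [0.7,-0.7,-0.1,0],
  [0.7,-0.7,-0.1,0],
])

```text
time: 11.67
tcp_pos: [0.4014, 0.0598, 0.306]
tcp_rot: [-0.0, 0.192, 0.981, 0.0]
wrist_force: [0.2, 1.1, -0.2]
grip_width: 0.0485
```

```bash
python3 - <<'E'
from h import *
im,d=env.get_image("side");im2,d2=env.get_image("top");o=env.get_obs();print(o["tcp_pos"],o["wrist_force"],o["time"])
l,t=211,58
A=cv2.resize(im[t:t+75,l-10:l+90,::-1],(800,600),interpolation=cv2.INTER_CUBIC)
cv2.imwrite("pics/f1.png",A)
a=np.radians(-22.1);ux=np.array([np.cos(a),np.sin(a)]);uy=np.array([-ux[1],ux[0]]);h=np.array([.5784,.1384])
for c,D in(("side",d),("top",d2)):
    S=cloud(c,D).reshape(-1,3);q=(S[:,:2]-h)@np.c_[ux,uy];k=(abs(q[:,0]-.006)<.03)&(abs(q[:,1])<.02)&(S[:,2]>.097)
    print(c,k.sum(),np.percentile(q[k],[2,50,98],axis=0).round(4),np.percentile(S[k,2],98) if k.sum() else 0)
    print(env.recognise(c,"small_handle"))
cv2.imwrite("pics/f2.png",cv2.resize(im2[:,:,::-1],(700,525)))
E
```

```text
[0.40209393 0.06004762 0.30615325] [-0.05993655 -0.30028226  0.12115691] 11.7667
side 200 [[-0.0062 -0.0089]
 [ 0.0083 -0.0045]
 [ 0.0225  0.0101]] 0.14614087189768704
[{'box': [290.4, 246.8, 13.8, 15.0], 'confidence': 0.44}]
top 143 [[-0.0067 -0.0085]
 [ 0.0071  0.    ]
 [ 0.0222  0.0111]] 0.14630683746299625
[]
```

View pics/f1.png

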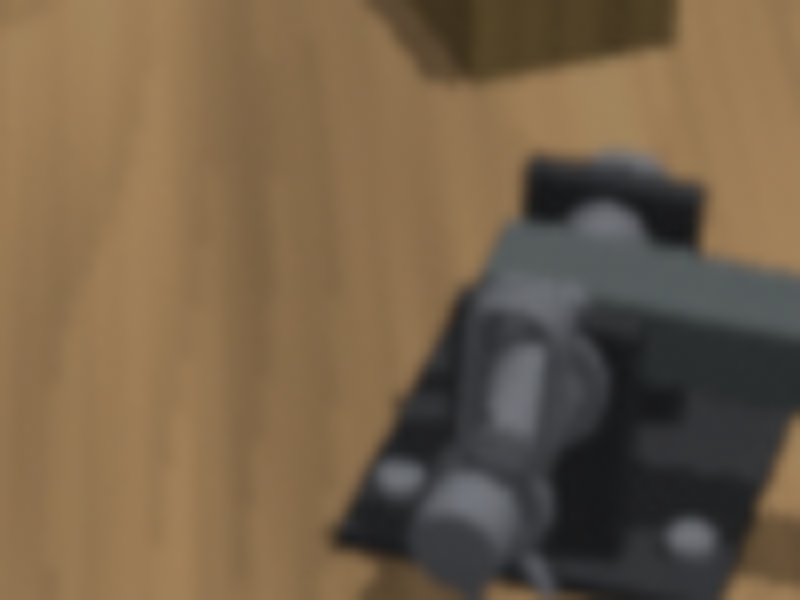

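```bash
python3 -c "
from bench import env
print(env.job_done())"
```

```text
the job is handed in; nothing more can be done
None
```

I took the larger plain-steel cotter out of the rack and pushed its leg down through the pin's cross hole until the bow snapped over. I then released it, backed the arm clear, and handed the job in at about 11.8 s.

**Seating:** while pushing, the wrist force rose as the bow rode over the pin, fell off, then rose to about 8 N as the handle met the pin. After release, both cameras put the handle top at about 146 mm, which matches the expected home height. The last side picture shows the handle upright on the pin, with the bow round its side and the leg coming out below.

**Smaller cotter:** the side camera's network still found it in the rack, at a modest confidence of 0.44. The top camera's network did not report it. I never touched it, and I did not view that last top picture to check further.

**Small disagreement:** the measured handle centre was about 2 mm from nominal along x, which is within camera accuracy. The bow's spread was not measured directly; I judged it from the forces and the picture.

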